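# Wind up the altar figure's lift

### The arm

A 6-joint arm with a two-finger parallel gripper is mounted at the origin on the work surface. World frame = base frame: x ahead of the robot, y to its left, z up, the work surface at z = 0. Lengths are in m, angles in rad, forces in N, time in s.
With the tool pointing down it reaches from about 0.325 to 0.85 m from the base axis. Payload 15.5 kg.
Tool frame: the origin (TCP) lies on the centre line of the jaws, within the pads' length; the fingertips stand 25 mm ahead of it and the grasp point (between the pads) lies 6 mm ahead of it; z points along the fingers, y is the line along which they close (so a half turn about z gives the same grasp; the last joint's range is limited). The gripper opens to 91 mm and grips with 3 to 60 N. Pads are 32 mm wide; open, the fingers measure 118 mm over their backs; the gripper's body (76 mm by 178 mm) begins 60 mm behind the grasp point.
Start: joints at [1.254, 0.494, 1.345, -0, 1.302, -0.096], TCP at [0.137, 0.61, 0.239] pointing down, gripper open.
Joint ranges: [-2.91, 2.91], [-0.82, 2.16], [0.22, 2.67], [-1.22, 4.37], [0.12, 2.79], [-3.08, 3.08]. Speed limits (rad/s): [1.89, 1.89, 2.57, 3.01, 3.01, 3.01].

### API

Orientations are given as [roll, pitch, yaw] about the fixed x, y, z axes, in that order (R = Rz(yaw) Ry(pitch) Rx(roll)).
In Python, from plant import ctrl, vision gives the robot as it stands. The module is installed in compiled form; this text tells all that it offers.
- The arm moves only by the tool move_arm, never from a script. Its argument "commands" is a list of rows, each a list of 4 numbers: the shift along the world's x, y, z in mm, then the turn about the world's z in rad. A call has 1 to 12 rows; each row shifts and turns the commanded pose from where the row before left it; what a row does not reach is not made up. A row lasts 1/8 s, in which the tool goes at most 62.5 mm and 10.7 degrees, less where a joint would pass 70% of its speed; a pose out of reach is approached as far as the arm can. A call is refused whole if a number of a shift passes 62.5 or a number of a turn 0.188, either way. A call with a gripper value outside its range is refused whole. "fingers" is the opening, from -1 (shut) to 1 (fully open), set as the call begins (left out, the last holds). The fingers move at their own pace and stop on an object; "force" is the grip in N (left out, the last holds). Time passes only in rows, so rows that do not move let the fingers close. It gives the time, the measured TCP pose, the force, the opening and the grip force at its end, in the units of the state.
- ctrl.get_obs(): the state, without advancing time (a new reading comes with each control period).
- vision.camera(name): name is "scene" or "top" or "wrist"; returns a dict with "color" (400x640x3 uint8, red, green, blue), "camera_matrix" (3x3 intrinsics, pixels), "world_from_camera" (4x4, takes a point from camera to world coordinates). Camera axes: x right, y up, looking along -z (the intrinsics and any distortion apply to the point x, -y, -z); pixel columns grow to the right and rows downward; lengths in m; the calibration is good to about 2 mm. A picture is of the moment at which its call begins. There is no depth.
- ctrl.close_job(): hands the job in; it is judged then, once.
The state is a dict: "t": time; "qpos": joint angles; "qd": joint speeds; "tau": joint torques, N m; "tool_pos": TCP position; "eef_rot": TCP orientation; "wrist_force": force on the tool from outside, world axes, zero at the start; "torque": the same for the moment, N m; "finger_gap": finger opening in m; "grip_force": force on a finger pad.
Only numpy, scipy, OpenCV 4.12 (cv2) and the standard library are available. Lean on these libraries where they do the work, as an engineer would, in place of code of your own. Each camera call takes 0.05 s, during which the arm holds its last target. There are 200 camera calls.

### The job

Raise the gilt figure for the service: take the crank from its cherrywood rest, fit it fully down onto the square shaft end of the lift, and wind it clockwise (seen from above) until the stage comes up firmly against its stop, without ever forcing the crank on the shaft. Then draw the crank off and lay it back in its rest as it lay before, leaving the censer, stick box, bell bowl, cup and figure alone.

Things in the scene. Friction and masses are not known exactly. Their poses are not given: they have to be found in the camera images.
- lift: Fixed screw lift for the gilt figure: black base plate 160 x 370 x 14 mm; origin on the table surface below its middle, z up. Along its own y: an aluminium gearbox 74 x 74 mm with its top 50 mm high is centred at y = -120 mm and carries the upright square shaft end; the stage with the figure and two guide columns (132 mm high, with brass stop collars) is centred at y = +100 mm.
- shaft: Upright input shaft of the lift: a round steel shoulder 26 mm wide, and on it a square end. Turning it clockwise seen from above raises the stage 16 mm a turn. Turning takes about 0.2 N m; it stays where it is left. From the start 1.5 to 2 turns lead to a rubber-buffered stop, where the torque grows steeply (see the feel of stage_top). Origin and axes as shaft_seat.
- shaft_seat (a point): On the shaft's axis, on top of the shoulder on which the crank's hub seats, 56 mm above the table. z up along the shaft's axis; x and y square to the flats, turning with the shaft, which can start at any angle.
- shaft_tip (a point): Top of the square steel end, 28 mm above shaft_seat: the square, 12 x 12 mm, is 24 mm tall, and above it stands a 4 mm tall round taper from 12 mm down to 8 mm across.
- stage: Lifting stage, black plate 130 x 150 x 14 mm with a brass line round its edge; origin under its centre. The gilt seated figure is dowelled to it: 185 mm tall, 100 mm wide, rising with it.
- stage_top (a point): Front edge of the stage's top face. Its height above the table is 71 to 78 mm at the start and somewhere from 100 to 104 mm when the stage is up against its stop; only the feel of the crank tells exactly: within a fifth of a radian the turning torque rises by 0.5 N m or more.
- crank: Loose steel crank, 0.27 kg. Origin: centre of the hub's underside; z up, x along the arm towards the knob. Hub 28 x 28 mm, 42 mm tall, with a square socket 13.1 mm wide and 30 mm deep open at the underside, its sides parallel to the crank's x and y. It balances about 16 mm from the hub axis. At the start it lies in its rest.
- crank_grip (a point): Place to grip the crank across its flat arm, 30 mm from the hub axis, 37 mm above the hub's underside (mid thickness). The arm is 14 mm wide and 10 mm thick, runs from the hub to x = 76 mm, and is free beside it at x = 18 to 48 mm; its top is 42 mm above the underside.
- knob (a point): Middle of the crank's upright cherrywood knob, 65 mm from the hub axis, 61 mm above the hub's underside. The knob is 20 mm thick and 36 mm tall (from 43 to 79 mm above the underside) and turns freely about its own axis.
- crank_rest: Fixed cherrywood rest for the crank: board 135 x 72 x 10 mm, with an upright post at x = 58 mm whose notch, 21 mm wide, holds the arm (notch floor 42 mm and cheeks 50 mm above the table). Origin on the table surface beneath the place of the hub axis; x points from hub to knob. It may stand on the right or on the left of the lift.
- rest_seat (a point): Top of the rest's board where the hub's underside centre belongs, 10 mm above the table, within a low 4 mm rim 36 mm wide inside; x as the rest's.
- censer: Squat bronze censer with lion handles, 100 mm wide (140 mm over the handles), 70 mm tall; origin under its centre. Leave alone.
- stick_box: Cherrywood incense stick box with a sliding lid, 60 x 205 x 44 mm, long along its y; origin under its centre. Leave alone.
- bell_bowl: Brass bell bowl, 90 mm wide, 60 mm tall; origin under its centre. Leave alone.
- tea_cup: White porcelain cup, 60 mm wide, 50 mm tall; origin under its centre. Leave alone.
Mind the look-alikes: they are no part of the job. What is shaped like the crank_rest but orange or turquoise is not meant.

How it is judged:
On the way, in this order (a step that is already met when the one before it is completed fails the run):
1. the crank is seated fully down on the square shaft end (z of crank in the frame of shaft_seat below 0.004 m and horizontal distance between crank and shaft_seat below 0.004 m and angle between crank's own z axis and vertical below 0.12 rad), for 0.2 s.
2. the crank, still on the shaft, has wound the stage up against its stop and presses there (some 4 N or more on the knob) (z of stage_top in the frame of lift above 0.1018 m and horizontal distance between crank and shaft_seat below 0.005 m and z of crank in the frame of shaft_seat below 0.01 m and contact force between crank and shaft above 45 N), for 0.05 s.
At the end, for the whole second after the job is handed in: The stage is up against its stop (less than 1 mm short of it) and stays there; the crank is off the shaft and lies at rest in its rest again: hub inside the rim (within 8 mm of its place and down on the board), arm in the notch, level, untouched (z of stage_top in the frame of lift above 0.1016 m and horizontal distance between crank and rest_seat below 0.008 m and z of crank in the frame of rest_seat below 0.003 m and angle between the x axis of crank and the x axis of crank_rest, either way round below 0.25 rad and angle between crank's own z axis and vertical below 0.08 rad and linear speed of crank below 0.02 m/s).
It fails at once if the crank is forced: more than 250 N summed over the contacts between crank and shaft, which is what about 20 N on the knob gives (pressing, dragging sideways, or straining against the stop) (contact force between crank and shaft above 250 N).
It fails at once if the figure or its stage is pushed with more than 10 N (contact force between the arm and stage above 10 N).
It fails at once if the censer, the stick box, the bell bowl or the cup is moved by more than 15 mm (distance of any of censer, stick_box, bell_bowl, tea_cup from where it was at the start of the episode above 0.015 m).
It also fails if it takes over 72 s, if anything falls off the work surface, if the arm or the gripper's body presses on something with over 40 N, if the wrist force passes 120 N, or if a joint passes its speed limit or range.

## Working session

There is one attempt and no reset: what is moved stays moved. The work goes in short steps, Python scripts to look and compute and a tool call to move; the robot and the scene stay as the last step left them, time stands still between calls to the robot, and variables do not carry over. Pictures are saved under pics/ and viewed, at most 10 in all, crops included, and the job is handed in when it is done.

Besides the shell and the picture viewer there is one more tool, called after ">>>" as name([rows], argument=value, ...), one row to a line, values as JSON. move_arm: Moves the arm, as the interface text tells. Its arguments: {"type":"object","properties":{"commands":{"type":"array"},"fingers":{"type":"number"},"force":{"type":"number"}},"required":["commands"]}

```bash
mkdir -p pics
cat > h.py <<'E'
import numpy as np, cv2
from plant import ctrl, vision
def snap(n,f):
    c=vision.camera(n); cv2.imwrite(f,c["color"][:,:,::-1]); np.savez(f[:-4],**c); return c
def load(f): return dict(np.load(f))
def ray(c,u,v,z):
    K=c["camera_matrix"];T=c["world_from_camera"]
    d=np.linalg.inv(K)@[u,v,1]; d=T[:3,:3]@[d[0],-d[1],-d[2]]; o=T[:3,3]
    return o+d*(z-o[2])/d[2]
def proj(c,p):
    K=c["camera_matrix"];T=c["world_from_camera"]
    q=T[:3,:3].T@(np.array(p)-T[:3,3]); q=K@[q[0],-q[1],-q[2]]; return q[:2]/q[2]
E
python3 - <<'E'
from h import *
for n in("scene","top"):
    c=snap(n,f"pics/{n}0.png"); print(c["camera_matrix"],c["world_from_camera"],c.keys())
o=ctrl.get_obs();print(o)
E
```

```text
[[492.10037505   0.         315.73283341]
 [  0.         492.10037505 206.12107854]
 [  0.           0.           1.        ]] [[-0.67741713 -0.54682163  0.49202859  1.19694721]
 [ 0.73536165 -0.52040231  0.43407911  0.50482862]
 [ 0.01868897  0.65587159  0.7546411   1.16075989]
 [ 0.          0.          0.          1.        ]] dict_keys(['color', 'camera_matrix', 'world_from_camera'])
[[517.43335827   0.         318.17922375]
 [  0.         517.43335827 189.55800579]
 [  0.           0.           1.        ]] [[-0.00506077  0.98972591 -0.14288811  0.27478449]
 [-0.99979292 -0.00782435 -0.01878564 -0.12217455]
 [-0.01971064  0.14276345  0.98956055  1.85666367]
 [ 0.          0.          0.          1.        ]] dict_keys(['color', 'camera_matrix', 'world_from_camera'])
{'t': 0.1, 'qpos': array([ 1.25450182e+00,  4.94136171e-01,  1.34602955e+00,  8.59834074e-07,
        1.30250099e+00, -9.55080392e-02]), 'qd': array([-0.00016623, -0.00184943, -0.00250684, -0.00162056,  0.00017924,
       -0.00043984]), 'tau': array([ 1.64692305e-03, -8.80245137e+01, -3.82546377e+01,  7.11174589e-02,
        4.84304479e-02, -3.55790780e-05]), 'tool_pos': array([0.13678248, 0.6095464 , 0.23840189]), 'eef_rot': array([-3.14052357e+00, -1.03250171e-04,  2.92080590e+00]), 'wrist_force': array([ 0.02260686, -0.22920291,  0.12254441]), 'torque': array([-0.0141734 , -0.04386699, -0.03099269]), 'grip_force': 0.0, 'finger_gap': 0.09159007733992736}
```

View pics/top0.png

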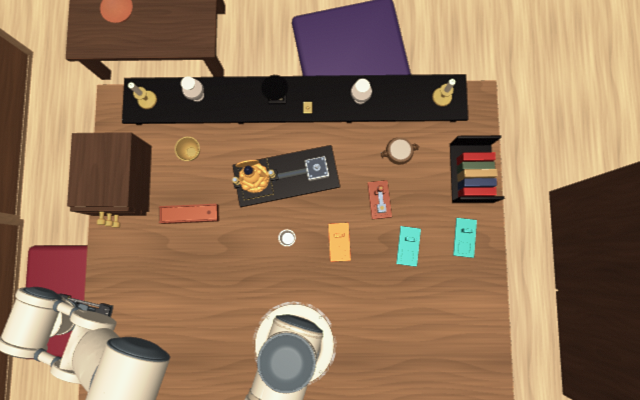

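View pics/scene0.png

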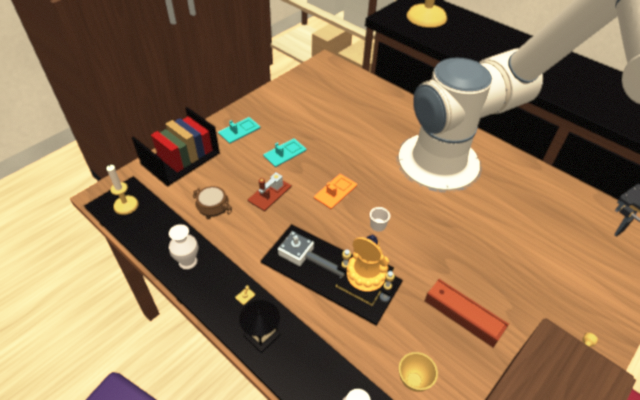

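The top view shows rest-like boards at (380,200) red-brown with the steel crank on it, (340,242) orange, and (409,246) and (466,238) turquoise. Only (380,200) is cherrywood and holds the crank. The shaft is at (317,168). I'll confirm both in an enlarged crop.

Run:
```python
from h import *
a=cv2.imread("pics/top0.png");b=cv2.imread("pics/scene0.png")
r=lambda i,x,y,w,h:cv2.resize(i[y:y+h,x:x+w],(400,400*h//w),interpolation=cv2.INTER_CUBIC)
A=np.hstack([r(a,355,175,50,50),r(a,292,143,50,50)]);
B=np.hstack([r(b,240,165,60,45),r(b,265,220,60,45)])
cv2.imwrite("pics/crop1.png",np.vstack([A[:300],B])); cv2.imwrite("pics/crop1.png",np.vstack([A[50:350],B]))
c=load("pics/top0.npz")
for u,v,z in((380,200,.05),(317,168,.05),(287,238,.05),(339,242,0.01),(409,246,.01),(400,151,.07),(253,176,.15)):print(u,v,ray(c,u,v,z).round(3))
```

```text
380 200 [ 0.497 -0.305  0.05 ]
317 168 [ 0.613 -0.084  0.05 ]
287 238 [0.366 0.022 0.05 ]
339 242 [ 0.353 -0.16   0.01 ]
409 246 [ 0.337 -0.408  0.01 ]
400 151 [ 0.667 -0.377  0.07 ]
253 176 [0.569 0.129 0.15 ]
```

View pics/crop1.png

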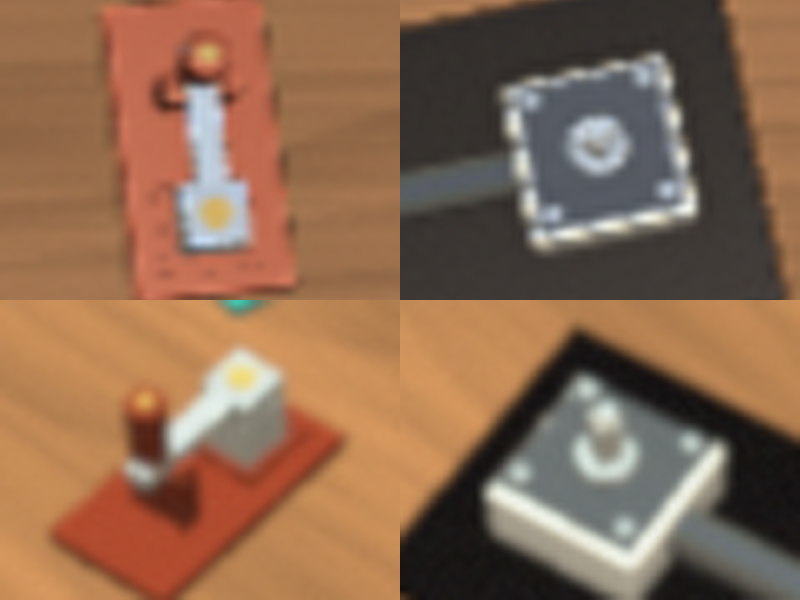

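The crop confirms it: cherrywood rest with the crank, hub top at about (382,208) and knob at about (381,188). The shaft end is at about (317,167). Next I'll go above the crank for a wrist view.

>>> move_arm([
  [18,-50,2,0.012],
  [18,-50,2,0.012],
  [18,-50,2,0.012],
  [18,-50,2,0.012],
  [18,-50,2,0.012],
  [18,-50,2,0.012],
  [18,-50,2,0.012],
  [18,-50,2,0.012],
  [18,-50,2,0.012],
  [18,-50,2,0.012],
  [18,-50,2,0.012],
  [18,-50,2,0.012],
], fingers=1)

```text
t: 1.6
tool_pos: [0.3531, 0.008, 0.263]
eef_rot: [3.142, 0.0, 3.065]
wrist_force: [1.2, 0.3, 0.8]
finger_gap: 0.0913
grip_force: 0.0
```

>>> move_arm([
  [18,-50,2,0.012],
  [18,-50,2,0.012],
  [18,-50,2,0.012],
  [18,-50,2,0.012],
  [18,-50,2,0.012],
  [18,-50,2,0.012],
  [0,-10,0,0],
  [0,0,0,0],
])

```text
t: 2.6
tool_pos: [0.4604, -0.3001, 0.2744]
eef_rot: [3.141, -0.001, 3.136]
wrist_force: [0.2, 0.4, 0.6]
finger_gap: 0.0913
grip_force: 0.0
```

Run:
```python
from h import *
c=snap("wrist","pics/w1.png");snap("top","pics/t1.png")
o=ctrl.get_obs();print(o['t'],o['tool_pos'],o['eef_rot'],o['qpos']);print(c["world_from_camera"],c["camera_matrix"])
```

```text
2.7 [ 0.46041912 -0.29900034  0.27478459] [ 3.14089860e+00 -5.87418619e-04  3.13713431e+00] [-6.84839661e-01  3.52145439e-01  1.48326435e+00  1.76055976e-04
  1.30707611e+00 -2.25122341e+00]
[[ 5.78927603e-03 -9.61150301e-01 -2.75964821e-01  3.82206763e-01]
 [ 9.99983228e-01  5.51882466e-03  1.75659691e-03 -2.99352053e-01]
 [-1.65352191e-04 -2.75970362e-01  9.61166131e-01  4.19655799e-01]
 [ 0.00000000e+00  0.00000000e+00  0.00000000e+00  1.00000000e+00]] [[358.01039062   0.         317.91551217]
 [  0.         358.01039062 201.79149269]
 [  0.           0.           1.        ]]
```

View pics/w1.png

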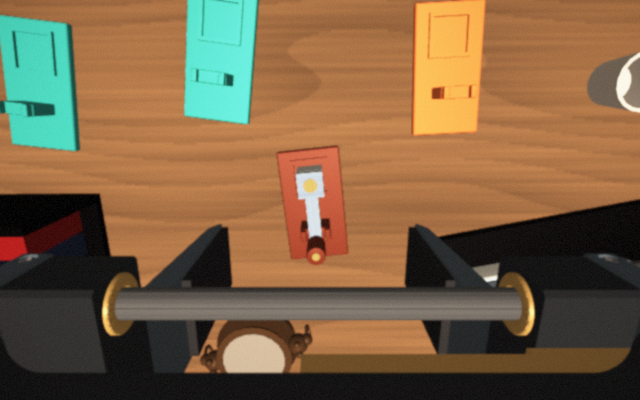

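The wrist view shows the hub's brass disc at about (311,186), the knob's brass cap at about (316,257) and the cherry board's corners. I'll measure these with masks and check against the top view.

Run:
```python
from h import *
def blobs(c,roi,lo,hi,amin=4):
    x,y,w,h=roi; hs=cv2.cvtColor(c["color"],cv2.COLOR_RGB2HSV)
    m=np.zeros(hs.shape[:2],np.uint8); m[y:y+h,x:x+w]=cv2.inRange(hs[y:y+h,x:x+w],lo,hi)
    n,l,s,ce=cv2.connectedComponentsWithStats(m)
    return m,[(s[i,4],ce[i].round(1)) for i in range(1,n) if s[i,4]>=amin]
w=load("pics/w1.npz");t=load("pics/t1.npz")
W=blobs(w,(290,160,50,110),(15,70,150),(35,255,255))[1]; T=blobs(t,(370,180,25,40),(15,70,150),(35,255,255),2)[1]
print(W,T)
for c,b in((w,W),(t,T)):
    for a,p in b: print(p,ray(c,*p,.052).round(4),ray(c,*p,.089).round(4))
# white hub/arm
for c,roi in((w,(285,150,60,115)),(t,(365,178,35,45))):
    m,b=blobs(c,roi,(0,0,140),(180,70,255),10); print(b)
    m,_=blobs(c,roi if c is t else (270,140,90,125),(0,120,80),(9,255,255)); cs=max(cv2.findContours(m,0,2)[0],key=cv2.contourArea)
    r=cv2.minAreaRect(cs);print(r); bx=cv2.boxPoints(r)
    P=np.array([ray(c,*p,.010) for p in bx]);print(P.round(4),np.linalg.norm(np.diff(P,axis=0),axis=1))
# lift
m,b=blobs(t,(225,140,125,75),(0,0,0),(180,255,60),200)
cs=max(cv2.findContours(m,0,2)[0],key=cv2.contourArea);r=cv2.minAreaRect(cs)
P=np.array([ray(t,*p,.014) for p in cv2.boxPoints(r)]);print(r,P.round(4),np.linalg.norm(np.diff(P,axis=0),axis=1),P.mean(0))
cv2.imwrite("pics/crop2.png",cv2.resize(cv2.cvtColor(t["color"],4)[150:186,299:335],(576,576),interpolation=cv2.INTER_CUBIC))
```

```text
[(np.int32(143), array([309.6, 185.5])), (np.int32(50), array([315.5, 256.6]))] []
[309.6 185.5] [ 0.4698 -0.3087  0.052 ] [ 0.461  -0.3078  0.089 ]
[315.5 256.6] [ 0.5515 -0.3031  0.052 ] [ 0.5344 -0.3027  0.089 ]
[(np.int32(1074), array([311.4, 200.1]))]
((313.3536376953125, 206.1829376220703), (115.9531021118164, 61.84165573120117), 83.6598129272461)
[[ 0.4402 -0.3475  0.01  ]
 [ 0.4328 -0.2772  0.01  ]
 [ 0.5762 -0.2599  0.01  ]
 [ 0.5851 -0.3369  0.01  ]] [0.07067236 0.1444159  0.07755679]
[(np.int32(668), array([387.2, 189.8])), (np.int32(35), array([366.3, 192.5])), (np.int32(28), array([385.6, 207.2])), (np.int32(12), array([378.5, 210. ]))]
((381.0, 215.0), (6.0, 20.0), 90.0)
[[ 0.4588 -0.2757  0.01  ]
 [ 0.4583 -0.347   0.01  ]
 [ 0.4368 -0.3465  0.01  ]
 [ 0.4373 -0.2753  0.01  ]] [0.07135302 0.02150007 0.07123513]
((284.4230651855469, 176.11538696289062), (42.753318786621094, 102.76485443115234), 78.69007110595703) [[ 0.6328  0.2336  0.014 ]
 [ 0.7042 -0.1333  0.014 ]
 [ 0.5496 -0.1622  0.014 ]
 [ 0.4793  0.2004  0.014 ]] [0.37377636 0.15728527 0.3692929 ] [0.59144274 0.03460773 0.014     ]
```

Hub is at (0.470,-0.309) and knob at (0.534,-0.303). They are 65 mm apart as they should be, with yaw about 0.093. Descending to grip at x ≈ 32 mm.

>>> move_arm([
  [14,-2,-20,0.03],
  [14,-2,-30,0.03],
  [13,-3,-40,0.035],
  [0,0,-50,0],
  [0,0,-45,0],
  [0,0,-27,0],
  [0,0,-10,0],
  [0,0,0,0],
  [0,0,0,0],
])

```text
t: 3.82
tool_pos: [0.5026, -0.3074, 0.0539]
eef_rot: [-3.14, 0.001, -3.051]
wrist_force: [-0.1, -1.2, -0.1]
finger_gap: 0.0909
grip_force: 0.0
```

>>> move_arm([
  [0,0,0,0],
  [0,0,0,0],
  [0,0,0,0],
  [0,0,0,0],
  [0,0,0,0],
  [0,0,0,0],
  [0,0,0,0],
  [0,0,0,0],
], fingers=-1, force=50)

```text
t: 4.82
tool_pos: [0.5018, -0.3071, 0.0529]
eef_rot: [3.141, -0.0, -3.051]
wrist_force: [0.3, 2.3, 2.5]
finger_gap: 0.0141
grip_force: 2.8
```

Run:
```python
from h import *
c=snap("wrist","pics/w2.png")
o=ctrl.get_obs();print(o['t'],o['tool_pos'],o['eef_rot'],o['wrist_force'],o['torque'],o['finger_gap'])
```

```text
4.875 [ 0.50185178 -0.30709467  0.05287931] [ 3.14145446e+00 -4.86415480e-05 -3.05139145e+00] [ 0.34228747 -0.20132592 -1.85512686] [ 0.0988155  -0.06423609  0.0154437 ] 0.013722423488689506
```

View pics/crop2.png

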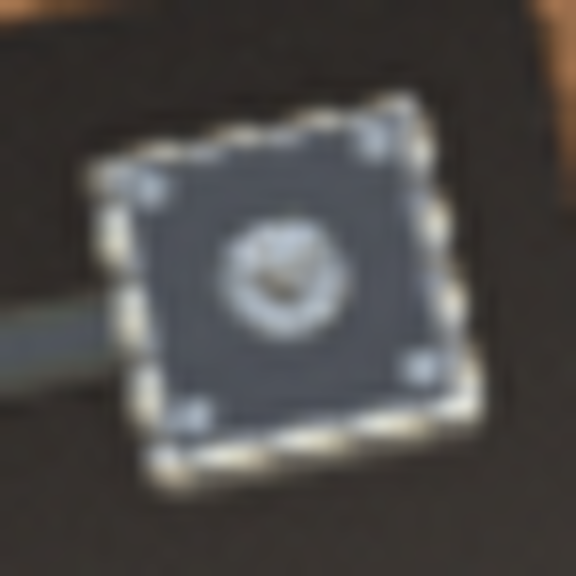

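Gripped (gap 13.7 mm). The crop shows the shaft end at the gearbox centre, but its angle can't be read at this scale. I'll lift the crank and look down on the shaft with the wrist camera.

>>> move_arm([
  [0,0,15,0],
  [0,0,35,0],
  [0,0,40,0],
  [0,0,20,0],
  [32,37,0,0],
  [33,38,0,0],
  [33,38,0,0],
  [33,38,0,0],
  [33,38,0,0],
  [30,35,0,0],
  [0,0,0,0],
  [0,0,0,0],
])

```text
t: 6.38
tool_pos: [0.6955, -0.0833, 0.1633]
eef_rot: [-3.141, -0.0, -3.051]
wrist_force: [-0.6, -0.1, -2.9]
finger_gap: 0.0138
grip_force: 50.0
```

Run:
```python
from h import *
c=snap("wrist","pics/w3.png")
o=ctrl.get_obs();print(o['t'],o['tool_pos'],o['eef_rot'],o['wrist_force'],o['torque'],o['finger_gap'])
print(proj(c,[.614,-.083,.084]),proj(c,[.614,-.083,.056]))
```

```text
6.425 [ 0.69528184 -0.08375323  0.16331782] [-3.14142597e+00 -4.03732289e-04 -3.05178122e+00] [-0.87133333  0.35813695 -2.96978873] [-0.02763472 -0.02198398  0.03832698] 0.013359359430489184
[330.26090716  93.83086109] [328.94045552  94.38637896]
```

View pics/w3.png

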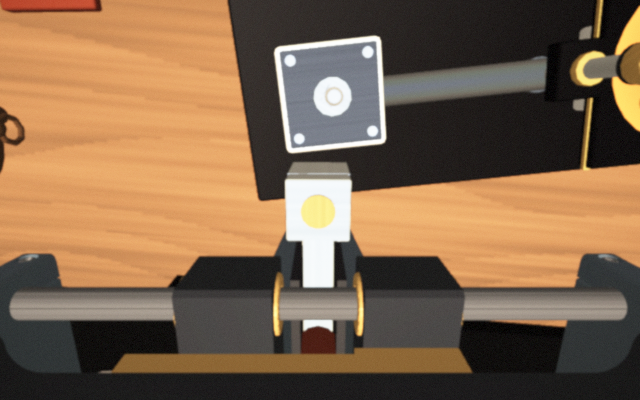

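Shaft top at about (333,96), shoulder ring around it, hub disc at about (318,211). I'll enlarge the shaft with its contrast stretched.

Run:
```python
from h import *
c=load("pics/w3.npz");g=c["color"][70:122,306:358].astype(float).mean(2)
g=np.clip((g-150)/(255-150),0,1)*255
cv2.imwrite("pics/crop3.png",cv2.resize(g.astype(np.uint8),(572,572),interpolation=cv2.INTER_CUBIC))
hs=cv2.cvtColor(c["color"],cv2.COLOR_RGB2HSV)
m=cv2.inRange(hs,(15,90,150),(35,255,255));m[:185]=0;m[:,:295]=0;m[240:]=0;m[:,345:]=0
M=cv2.moments(m,True);p=(M['m10']/M['m00'],M['m01']/M['m00']);print(p,ray(c,*p,.1633-.0529+.052))
# ring outer contour
b=cv2.inRange(c["color"][70:122,306:358].mean(2),140,256)
n,l,s,ce=cv2.connectedComponentsWithStats(b);print(s,ce+[306,70])
# arm sides for orientation
w=cv2.inRange(hs,(0,0,170),(180,40,255));w[:245]=0;w[285:]=0;w[:,290:] *=1
for r in(246,260,275,284):
    x=np.where(w[r,295:345])[0]+295;print(r,x.min(),x.max())
```

```text
(317.63803680981596, 211.17791411042944) [ 0.66357037 -0.08596061  0.1624    ]
[[   0    0   52   52 1406]
 [   6    6   41   42 1298]] [[331.00853485  94.99288762]
 [332.03235747  96.04930663]]
246 303 333
260 303 333
275 303 333
284 303 333
```

View pics/crop3.png

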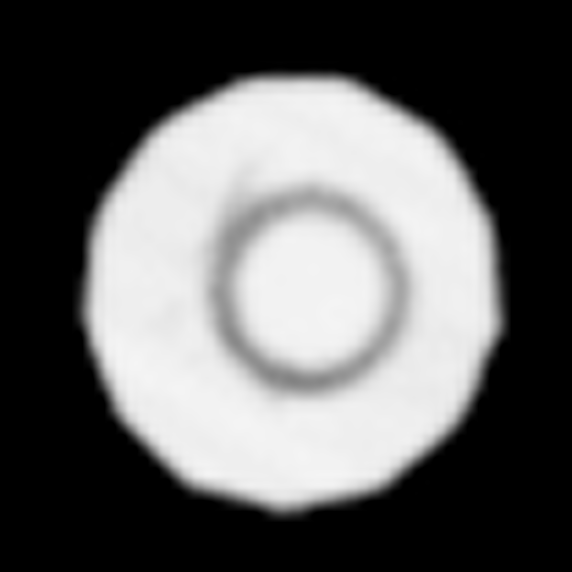

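The taper ring is clear; the square's edges are only faint. A stronger stretch is needed.

Run:
```python
from h import *
c=load("pics/w3.npz");g=c["color"][76:116,312:352].astype(float)
print(np.percentile(g.reshape(-1,3),[5,25,50,75,95],axis=0))
k=g.mean(2); k=np.clip((k-224)/(246-224),0,1)*255
s=cv2.imread("pics/scene0.png")[225:260,280:315]
out=np.hstack([cv2.resize(k.astype(np.uint8),(400,400),interpolation=cv2.INTER_CUBIC),cv2.resize(np.clip((s.mean(2)-90)*1.6,0,255).astype(np.uint8),(400,400),interpolation=cv2.INTER_CUBIC)])
cv2.imwrite("pics/crop4.png",out)
```

```text
[[121.  126.  137. ]
 [168.  174.5 178. ]
 [240.  243.  246. ]
 [245.  249.  251. ]
 [247.  250.  252. ]]
```

View pics/crop4.png

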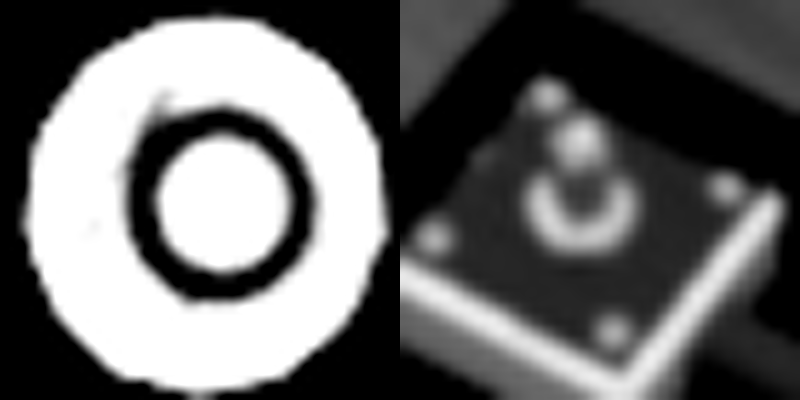

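The left panel shows a corner of the square at about (165,92) relative to the centre (222,203). I'll check it with a polar profile.

Run:
```python
from h import *
c=load("pics/w3.npz");g=c["color"].astype(np.float32).mean(2)
cx,cy=312+22.2-.5,76+20.3-.5
rs=np.arange(8,17,1.)
for a in range(0,360,10):
    t=np.deg2rad(a);x=(cx+rs*np.cos(t)).astype(np.float32)[None];y=(cy-rs*np.sin(t)).astype(np.float32)[None]
    print(a,cv2.remap(g,x,y,cv2.INTER_LINEAR)[0].round(0).astype(int))
p=(cx,cy);print(p,ray(c,*p,.084))
```

```text
0 [221 229 242 247 248 249 248 247 237]
10 [222 231 243 248 248 249 249 248 238]
20 [224 234 246 248 249 249 249 248 243]
30 [222 232 245 249 250 249 249 247 242]
40 [223 233 245 249 249 248 248 248 247]
50 [222 233 245 248 248 248 248 249 249]
60 [220 230 243 248 248 248 249 249 249]
70 [219 228 243 248 248 248 249 249 249]
80 [219 228 243 248 249 248 248 249 249]
90 [220 224 240 248 249 249 249 248 249]
100 [219 227 242 249 249 249 249 249 248]
110 [216 226 240 246 247 247 248 249 249]
120 [216 220 234 240 242 245 248 249 249]
130 [214 217 228 236 244 247 248 249 249]
140 [213 215 227 239 245 246 247 247 247]
150 [213 216 232 243 247 248 248 248 248]
160 [214 223 234 242 247 247 247 247 247]
170 [217 225 239 245 247 247 248 248 248]
180 [216 224 240 247 248 248 248 248 248]
190 [214 224 240 247 246 245 247 247 248]
200 [213 222 239 247 248 247 248 249 249]
210 [211 218 240 246 247 248 249 250 250]
220 [213 220 238 246 248 249 250 250 249]
230 [213 221 238 246 248 250 250 250 249]
240 [214 216 234 245 249 250 250 249 249]
250 [212 212 230 242 248 250 250 250 249]
260 [210 213 234 245 249 249 250 250 249]
270 [212 214 236 247 249 249 249 250 250]
280 [213 217 236 247 249 249 248 249 249]
290 [216 219 238 247 249 249 248 248 248]
300 [217 223 239 246 248 248 249 248 248]
310 [214 226 241 246 247 247 248 248 248]
320 [218 227 240 246 247 247 247 247 246]
330 [220 227 240 246 247 247 248 247 242]
340 [220 227 240 246 247 247 246 246 238]
350 [222 230 242 247 248 248 248 248 243]
(333.7, 95.8) [ 0.61494124 -0.08082687  0.084     ]
```

The visible side face has its normal at image angle of about 158°, so the crank must turn about -0.38 rad. The shaft axis is at about (0.6149,-0.0814). I'll align, then stop just above the tip.

>>> move_arm([
  [-12,-2,0,-0.096],
  [-13,-2,0,-0.096],
  [-13,-2,0,-0.096],
  [-12,-1,0,-0.096],
  [0,0,-20,0],
  [0,0,-11,0],
  [0,0,0,0],
  [0,0,0,0],
])

```text
t: 7.42
tool_pos: [0.6461, -0.0904, 0.1325]
eef_rot: [3.142, 0.001, 2.848]
wrist_force: [0.5, 0.6, -3.1]
finger_gap: 0.014
grip_force: 50.0
```

Run:
```python
from h import *
c=snap("wrist","pics/w4.png");s=snap("scene","pics/s4.png");t=snap("top","pics/t4.png")
o=ctrl.get_obs();print(o['t'],o['tool_pos'],o['eef_rot'],o['wrist_force'])
a=cv2.resize(s["color"][215:270,260:330][:,:,::-1],(560,440),interpolation=cv2.INTER_CUBIC)
cv2.imwrite("pics/crop5.png",a)
yaw=o['eef_rot'][2]+np.pi; hub=o['tool_pos'][:2]-.0317*np.array([np.cos(yaw),np.sin(yaw)]);print(hub,yaw)
```

```text
7.575 [ 0.64621144 -0.09022114  0.13246813] [3.14154251e+00 8.78856950e-04 2.84789011e+00] [ 0.92397542  0.12315253 -2.26155174]
[ 0.61586888 -0.08104404] 5.9894827597143205
```

View pics/crop5.png

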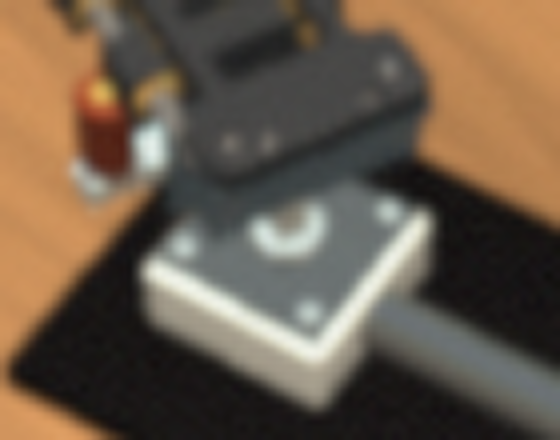

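The hub is hidden by the jaw but hovers over the shoulder. Creeping down while watching the force.

>>> move_arm([
  [-1,0,-3,0],
  [0,0,-3,0],
  [0,0,-2,0],
  [0,0,-1,0],
  [0,0,-1,0],
  [0,0,0,0],
])

```text
t: 8.32
tool_pos: [0.645, -0.0902, 0.1221]
eef_rot: [3.142, 0.0, 2.848]
wrist_force: [-0.5, -0.2, 1.0]
finger_gap: 0.0138
grip_force: 50.0
```

>>> move_arm([
  [0,0,-1,0],
  [0,0,-1,0],
  [0,0,0,0],
])

```text
t: 8.7
tool_pos: [0.6452, -0.0904, 0.1199]
eef_rot: [-3.141, 0.001, 2.848]
wrist_force: [3.0, -3.1, -1.9]
finger_gap: 0.0135
grip_force: 50.0
```

>>> move_arm([
  [0,0,-1,0],
  [0,0,-2,0],
  [0,0,-1,0],
  [0,0,0,0],
])

```text
t: 9.2
tool_pos: [0.6453, -0.0904, 0.116]
eef_rot: [-3.141, 0.001, 2.848]
wrist_force: [3.9, -3.6, -0.0]
finger_gap: 0.0135
grip_force: 50.0
```

Run:
```python
from h import *
o=ctrl.get_obs();print(o['t'],o['tool_pos'],o['eef_rot'],o['wrist_force'],o['torque'])
```

```text
9.2 [ 0.64530896 -0.09041812  0.11600589] [-3.14142653e+00  1.00574312e-03  2.84783244e+00] [ 3.9096715  -3.57365501 -0.02583145] [-0.95155591 -0.73195556  0.04085056]
```

Inserted 7 mm over the square. I'll relieve the small side load and continue down.

>>> move_arm([
  [0.5,-0.5,-2,0],
  [0,0,-3,0],
  [0,0,-3,0],
  [0,0,-2,0],
  [0,0,0,0],
])

```text
t: 9.82
tool_pos: [0.6454, -0.0907, 0.1057]
eef_rot: [3.142, 0.0, 2.848]
wrist_force: [3.9, -3.1, -1.4]
finger_gap: 0.0136
grip_force: 50.0
```

>>> move_arm([
  [0.5,-0.5,-2,0],
  [0,0,-2,0],
  [0,0,-1,0],
  [0,0,0,0],
])

```text
t: 10.32
tool_pos: [0.6456, -0.0909, 0.1008]
eef_rot: [3.141, -0.001, 2.848]
wrist_force: [1.2, -0.1, 3.7]
finger_gap: 0.0133
grip_force: 50.0
```

>>> move_arm([
  [0,0,-1,0],
  [0,0,-0.6,0],
  [0,0,0,0],
])

```text
t: 10.7
tool_pos: [0.6457, -0.0909, 0.0993]
eef_rot: [3.141, -0.0, 2.848]
wrist_force: [1.4, 1.6, 6.2]
finger_gap: 0.0137
grip_force: 50.0
```

Seated (hub underside ≈ 0.4 mm above the seat, vertical force rising). I'll release and let it settle, then move up and out over the knob while turning the jaws so the gripper body stays clear of the figure.

>>> move_arm([
  [0,0,0,0],
  [0,0,0,0],
  [0,0,0,0],
  [0,0,0,0],
  [0,0,9,0],
  [0,0,18.5,0],
  [10,-3,0,0],
  [11,-3,0,0],
  [11,-3.5,0,0],
], fingers=1)

```text
t: 11.82
tool_pos: [0.6787, -0.1009, 0.1265]
eef_rot: [-3.142, -0.0, 2.848]
wrist_force: [0.2, 0.7, 0.4]
finger_gap: 0.0912
grip_force: 0.0
```

>>> move_arm([
  [0,0,0,-0.181],
  [0,0,0,-0.181],
  [0,0,0,-0.181],
  [0,0,0,-0.181],
  [0,0,0,-0.181],
  [0,0,0,-0.181],
  [0,0,0,0],
])

```text
t: 12.7
tool_pos: [0.6782, -0.1008, 0.1263]
eef_rot: [-3.141, -0.0, 1.763]
wrist_force: [0.1, -0.1, 0.5]
finger_gap: 0.091
grip_force: 0.0
```

Run:
```python
from h import *
c=snap("wrist","pics/w6.png");t=snap("top","pics/t6.png")
o=ctrl.get_obs();print(o['t'],o['tool_pos'],o['eef_rot'],o['wrist_force'])
hs=cv2.cvtColor(c["color"],cv2.COLOR_RGB2HSV)
m=cv2.inRange(hs,(15,90,120),(35,255,255))
n,l,s,ce=cv2.connectedComponentsWithStats(m)
for i in range(1,n):
    if s[i,4]>60: print(s[i],ce[i].round(1),ray(c,*ce[i],.098).round(4),ray(c,*ce[i],.135).round(4))
```

```text
12.8 [ 0.67808309 -0.10073231  0.12645793] [-3.14123143e+00 -1.66277570e-04  1.76644487e+00] [-0.43816747 -0.47322471  0.7039686 ]
[    0     0   178   286 26400] [ 58.4 141.6] [ 0.5444 -0.067   0.098 ] [ 0.5697 -0.0577  0.135 ]
[  336     0   215   287 40117] [425.1 123.9] [ 0.7153 -0.0253  0.098 ] [ 0.7042 -0.0249  0.135 ]
[ 547  169   86   62 3529] [589.2 200.1] [ 0.8067 -0.0458  0.098 ] [ 0.7761 -0.0411  0.135 ]
[ 231  253   65   34 2039] [262.9 269.2] [ 0.651  -0.1151  0.098 ] [ 0.6536 -0.0956  0.135 ]
[ 101  273   37   63 1097] [116. 304.] [ 0.5749 -0.1514  0.098 ] [ 0.5938 -0.1241  0.135 ]
[ 499  273   36   63 1086] [519.7 304.1] [ 0.7928 -0.1091  0.098 ] [ 0.7652 -0.0908  0.135 ]
[308 282  17   6  84] [316.3 284.9] [ 0.6808 -0.1188  0.098 ] [ 0.6771 -0.0985  0.135 ]
[  186   320   444    53 15470] [369.8 350.5] [ 0.7189 -0.1542  0.098 ] [ 0.707  -0.1264  0.135 ]
```

View pics/w6.png

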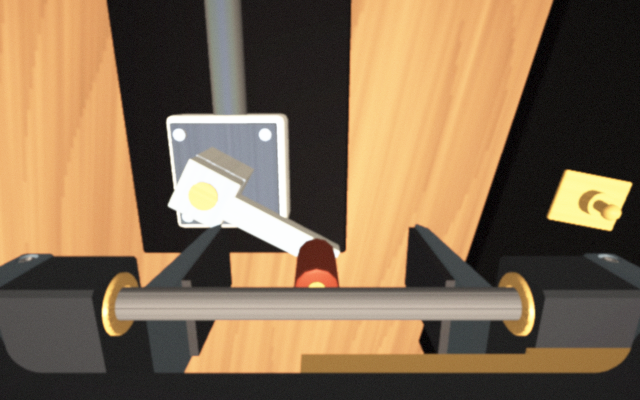

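The knob is centred between the jaws at (316,285), and the hub disc is at about (203,196) on the shaft. I'll fix the axis from it and list the circle increments.

```bash
cat > circ.py <<'E'
import numpy as np,sys
def inc(a0,d,n,r=65):
    a=a0-d*np.arange(n+1); p=r*np.c_[np.cos(a),np.sin(a)]
    p=np.round(p-p[0],1); return [[round(float(x),1),round(float(y),1),0,0] for x,y in np.diff(p,axis=0)]
E
python3 - <<'E'
from h import *; from circ import inc
c=load("pics/w6.npz");hs=cv2.cvtColor(c["color"],cv2.COLOR_RGB2HSV)
m=cv2.inRange(hs,(18,90,150),(35,255,255));m[:175]=0;m[220:]=0;m[:,:183]=0;m[:,225:]=0
M=cv2.moments(m,True);p=(M['m10']/M['m00'],M['m01']/M['m00']);h=ray(c,*p,.098);print(M['m00'],p,h)
k=ray(c,316.3,284.9,.135);print(np.hypot(*(k-h)[:2]),np.arctan2(k[1]-h[1],k[0]-h[0]))
print(inc(-.294,2*np.pi/30,12))
E
```

```text
4.0 (206.75, 190.75) [ 0.61708009 -0.07772119  0.098     ]
0.06348288217990306 -0.33400773872603273
[[-5.3, -12.5, 0, 0], [-7.7, -11.2, 0, 0], [-10.0, -9.3, 0, 0], [-11.6, -7.0, 0, 0], [-12.8, -4.5, 0, 0], [-13.5, -1.7, 0, 0], [-13.5, 1.2, 0, 0], [-13.0, 3.9, 0, 0], [-11.9, 6.6, 0, 0], [-10.3, 8.9, 0, 0], [-8.2, 10.8, 0, 0], [-5.8, 12.3, 0, 0]]
```

>>> move_arm([
  [0,0,0,0],
  [0,0,0,0],
  [0,0,0,0],
  [0,0,0,0],
  [0,0,0,0],
  [0,0,0,0],
], fingers=-1, force=20)

```text
t: 13.55
tool_pos: [0.6779, -0.1007, 0.1268]
eef_rot: [3.142, 0.0, 1.762]
wrist_force: [0.2, 0.4, -0.0]
finger_gap: 0.034
grip_force: 0.0
```

>>> move_arm([
  [0,0,0,0],
  [0,0,0,0],
  [0,0,0,0],
  [0,0,0,0],
])

```text
t: 14.05
tool_pos: [0.6777, -0.1007, 0.1268]
eef_rot: [-3.141, -0.0, 1.762]
wrist_force: [-1.4, -0.0, 0.7]
finger_gap: 0.02
grip_force: 20.0
```

Run:
```python
from h import *
o=ctrl.get_obs();print(o['t'],o['tool_pos'],o['eef_rot'],o['wrist_force'],o['finger_gap'],o['grip_force'])
c=load("pics/w6.npz");print(ray(c,203,196,.098))
```

```text
14.05 [ 0.67772783 -0.10066218  0.12679611] [-3.14129275e+00 -9.72457617e-05  1.76182921e+00] [-1.35788915 -0.02430092  0.74597137] 0.019957502887243517 19.959984719753265
[ 0.61552005 -0.08079465  0.098     ]
```

Knob held; the axis-to-knob distance is 65 mm as it should be. First a short clockwise arc to feel the forces.

>>> move_arm([
  [-2.5,-6.3,0,0],
  [-2.8,-6.2,0,0],
  [-7.7,-11.2,0,0],
  [-10,-9.3,0,0],
  [-11.6,-7,0,0],
])

```text
t: 14.68
tool_pos: [0.6423, -0.141, 0.1266]
eef_rot: [-3.141, -0.001, 1.761]
wrist_force: [0.0, 7.8, -2.8]
finger_gap: 0.0193
grip_force: 20.0
```

>>> move_arm([
  [-12.8,-3.5,0,0],
  [-13.5,-1.7,0,0],
  [-13.5,1.2,0,0],
  [-13.0,3.9,0,0],
])

```text
t: 15.18
tool_pos: [0.59, -0.1412, 0.1272]
eef_rot: [3.141, 0.001, 1.762]
wrist_force: [4.5, 1.1, -0.5]
finger_gap: 0.0195
grip_force: 20.0
```

```bash
python3 -c "
from circ import inc
r=inc(-.294,.2094395,30)
for i in range(0,30,2):print(i,r[i:i+2])"
```

```text
0 [[-5.3, -12.5, 0, 0], [-7.7, -11.2, 0, 0]]
2 [[-10.0, -9.3, 0, 0], [-11.6, -7.0, 0, 0]]
4 [[-12.8, -4.5, 0, 0], [-13.5, -1.7, 0, 0]]
6 [[-13.5, 1.2, 0, 0], [-13.0, 3.9, 0, 0]]
8 [[-11.9, 6.6, 0, 0], [-10.3, 8.9, 0, 0]]
10 [[-8.2, 10.8, 0, 0], [-5.8, 12.3, 0, 0]]
12 [[-3.1, 13.2, 0, 0], [-0.3, 13.6, 0, 0]]
14 [[2.6, 13.4, 0, 0], [5.3, 12.5, 0, 0]]
16 [[7.7, 11.1, 0, 0], [9.9, 9.3, 0, 0]]
18 [[11.7, 7.1, 0, 0], [12.8, 4.4, 0, 0]]
20 [[13.5, 1.7, 0, 0], [13.5, -1.1, 0, 0]]
22 [[13.0, -4.0, 0, 0], [11.9, -6.5, 0, 0]]
24 [[10.3, -8.9, 0, 0], [8.2, -10.8, 0, 0]]
26 [[5.8, -12.3, 0, 0], [3.1, -13.3, 0, 0]]
28 [[0.3, -13.6, 0, 0], [-2.6, -13.3, 0, 0]]
```

>>> move_arm([
  [-11.9,6.6,0,0],
  [-10.3,8.9,0,0],
  [-8.2,10.8,0,0],
  [-5.8,12.3,0,0],
])

```text
t: 15.68
tool_pos: [0.5531, -0.1018, 0.127]
eef_rot: [-3.141, 0.0, 1.762]
wrist_force: [2.8, -2.9, 4.0]
finger_gap: 0.0197
grip_force: 20.0
```

>>> move_arm([
  [-3.1,13.2,0,0],
  [-0.3,13.6,0,0],
  [2.6,13.4,0,0],
  [5.3,12.5,0,0],
  [7.7,11.1,0,0],
  [9.9,9.3,0,0],
  [11.7,7.1,0,0],
  [12.8,4.4,0,0],
])

```text
t: 16.68
tool_pos: [0.6, -0.0164, 0.1267]
eef_rot: [-3.139, -0.001, 1.762]
wrist_force: [-2.9, -2.6, 4.0]
finger_gap: 0.0197
grip_force: 20.0
```

>>> move_arm([
  [13.5,1.4,0,0],
  [13.5,-1.3,0,0],
  [13.0,-4.1,0,0],
  [11.7,-6.6,0,0],
  [10.2,-8.9,0,0],
  [8.2,-10.8,0,0],
  [5.8,-12.3,0,0],
  [3.1,-13.3,0,0],
  [0.3,-13.6,0,0],
  [-2.6,-13.3,0,0],
])

```text
t: 17.92
tool_pos: [0.6777, -0.0997, 0.1269]
eef_rot: [3.141, -0.001, 1.762]
wrist_force: [-0.4, 3.7, 4.2]
finger_gap: 0.0196
grip_force: 20.0
```

One full turn at about 3.5 N tangential. Continuing towards 1.4 turns.

>>> move_arm([
  [-5.3,-12.5,0,0],
  [-7.7,-11.2,0,0],
  [-10.0,-9.3,0,0],
  [-11.6,-7.0,0,0],
  [-12.8,-4.5,0,0],
  [-13.5,-1.7,0,0],
  [-13.5,1.2,0,0],
  [-13.0,3.9,0,0],
  [-11.9,6.6,0,0],
  [-10.3,8.9,0,0],
  [-8.2,10.8,0,0],
  [-5.8,12.3,0,0],
])

```text
t: 19.42
tool_pos: [0.5532, -0.1025, 0.127]
eef_rot: [-3.141, 0.001, 1.762]
wrist_force: [3.2, -2.6, 3.1]
finger_gap: 0.0197
grip_force: 20.0
```

>>> move_arm([
  [-3.1,13.2,0,0],
  [-0.3,13.6,0,0],
])

```text
t: 19.68
tool_pos: [0.5496, -0.0753, 0.1268]
eef_rot: [-3.14, 0.0, 1.762]
wrist_force: [2.0, -3.1, 4.6]
finger_gap: 0.0194
grip_force: 20.0
```

```bash
python3 -c "
from circ import inc
r=inc(-.294-14*.2094395,.10472,34)
for i in range(0,34,4):print(i,[x[:2] for x in r[i:i+4]])"
```

```text
0 [[0.9, 6.7], [1.7, 6.6], [2.3, 6.4], [2.9, 6.2]]
4 [[3.6, 5.7], [4.2, 5.4], [4.7, 4.9], [5.2, 4.4]]
8 [[5.6, 3.8], [6.0, 3.2], [6.3, 2.6], [6.6, 1.9]]
12 [[6.7, 1.2], [6.8, 0.5], [6.8, -0.2], [6.7, -1.0]]
16 [[6.6, -1.6], [6.4, -2.3], [6.1, -3.0], [5.8, -3.5]]
20 [[5.4, -4.2], [4.9, -4.7], [4.4, -5.2], [3.8, -5.7]]
24 [[3.2, -6.0], [2.6, -6.3], [1.9, -6.5], [1.2, -6.7]]
28 [[0.5, -6.8], [-0.3, -6.8], [-0.9, -6.7], [-1.6, -6.6]]
32 [[-2.3, -6.4], [-3.0, -6.1]]
```

>>> move_arm([
  [1.0,6.7,0,0],
  [1.6,6.6,0,0],
  [2.3,6.4,0,0],
])

```text
t: 20.05
tool_pos: [0.5543, -0.0556, 0.1267]
eef_rot: [-3.14, -0.0, 1.762]
wrist_force: [-2.4, -2.3, 6.9]
finger_gap: 0.0195
grip_force: 20.0
```

>>> move_arm([
  [2.9,6.2,0,0],
  [3.6,5.7,0,0],
  [4.2,5.4,0,0],
])

```text
t: 20.42
tool_pos: [0.5648, -0.0382, 0.1267]
eef_rot: [-3.139, -0.001, 1.762]
wrist_force: [-4.1, -0.6, 7.5]
finger_gap: 0.0197
grip_force: 20.0
```

>>> move_arm([
  [4.7,4.9,0.3,0],
  [5.2,4.4,0.2,0],
  [5.6,3.8,0,0],
])

```text
t: 20.8
tool_pos: [0.5804, -0.025, 0.127]
eef_rot: [-3.139, -0.001, 1.762]
wrist_force: [-4.5, 1.8, 4.8]
finger_gap: 0.0197
grip_force: 20.0
```

>>> move_arm([
  [5.8,3.5,0,0],
  [6.2,2.8,0,0],
  [6.6,1.9,0,0],
])

```text
t: 21.18
tool_pos: [0.5998, -0.017, 0.1271]
eef_rot: [-3.14, -0.001, 1.762]
wrist_force: [-3.6, 3.2, 4.4]
finger_gap: 0.0198
grip_force: 20.0
```

>>> move_arm([
  [6.6,1.5,0,0],
  [6.8,0.7,0,0],
  [6.8,0,0,0],
])

```text
t: 21.55
tool_pos: [0.6207, -0.0154, 0.1272]
eef_rot: [-3.141, -0.0, 1.762]
wrist_force: [-2.9, 0.7, 2.9]
finger_gap: 0.0193
grip_force: 20.0
```

>>> move_arm([
  [6.7,-1.0,0,0],
  [6.6,-1.6,0,0],
  [6.4,-2.3,0,0],
])

```text
t: 21.92
tool_pos: [0.6407, -0.0206, 0.1273]
eef_rot: [3.141, -0.0, 1.762]
wrist_force: [-1.8, 2.7, 2.5]
finger_gap: 0.0194
grip_force: 20.0
```

>>> move_arm([
  [6.1,-3.0,0,0],
  [5.8,-3.5,0,0],
  [5.4,-4.2,0,0],
])

```text
t: 22.3
tool_pos: [0.6579, -0.0315, 0.1273]
eef_rot: [3.141, 0.0, 1.762]
wrist_force: [-2.6, 2.5, 3.6]
finger_gap: 0.0196
grip_force: 20.0
```

>>> move_arm([
  [4.9,-4.7,0,0],
  [4.4,-5.2,0,0],
  [3.8,-5.7,0,0],
])

```text
t: 22.68
tool_pos: [0.671, -0.0472, 0.1274]
eef_rot: [3.141, 0.0, 1.762]
wrist_force: [-0.3, 3.2, 3.2]
finger_gap: 0.0197
grip_force: 20.0
```

>>> move_arm([
  [3.2,-6.0,0,0],
  [2.6,-6.3,0,0],
])

```text
t: 22.92
tool_pos: [0.6767, -0.0595, 0.1274]
eef_rot: [3.141, 0.0, 1.762]
wrist_force: [0.8, 2.8, 2.7]
finger_gap: 0.0197
grip_force: 20.0
```

>>> move_arm([
  [1.9,-6.5,0,0],
  [1.2,-6.7,0,0],
])

```text
t: 23.18
tool_pos: [0.6797, -0.0728, 0.1274]
eef_rot: [3.141, 0.0, 1.762]
wrist_force: [1.5, 2.5, 2.5]
finger_gap: 0.0194
grip_force: 20.0
```

>>> move_arm([
  [0.5,-6.8,0,0],
  [-0.3,-6.8,0,0],
])

```text
t: 23.42
tool_pos: [0.6799, -0.0864, 0.1274]
eef_rot: [3.141, 0.0, 1.762]
wrist_force: [1.5, 1.8, 3.1]
finger_gap: 0.0193
grip_force: 20.0
```

>>> move_arm([
  [-0.9,-6.7,0,0],
  [-1.6,-6.6,0,0],
])

```text
t: 23.68
tool_pos: [0.6783, -0.098, 0.1276]
eef_rot: [3.139, -0.002, 1.762]
wrist_force: [12.3, 18.6, 3.5]
finger_gap: 0.0192
grip_force: 20.0
```

The torque rose steeply: this is the stop. Easing off now.

>>> move_arm([
  [0.8,2,0,0],
  [0,0,0,0],
])

```text
t: 23.92
tool_pos: [0.6789, -0.0966, 0.1276]
eef_rot: [3.139, -0.001, 1.762]
wrist_force: [7.7, 8.9, 1.3]
finger_gap: 0.0198
grip_force: 20.0
```

Run:
```python
from h import *
o=ctrl.get_obs();print(o['t'],o['tool_pos'],o['eef_rot'],o['wrist_force'],o['torque'],o['finger_gap'])
c=snap("wrist","pics/w7.png");s=snap("scene","pics/s7.png")
a=load("pics/scene0.npz")["color"]
A=cv2.resize(a[200:320,250:410],(400,300));B=cv2.resize(s["color"][200:320,250:410],(400,300))
cv2.imwrite("pics/crop7.png",np.vstack([np.hstack([A,B]),cv2.resize(c["color"],(480,300))[:, :400].repeat(1,1) if 0 else np.hstack([cv2.resize(c["color"],(480,300)),np.zeros((300,320,3),np.uint8)])])[:,:,::-1])
```

```text
23.925 [ 0.67889182 -0.09656454  0.12756787] [ 3.13939137e+00 -5.16524205e-04  1.76200585e+00] [7.73506362 8.85120636 1.33966008] [ 1.63034522 -1.35845744 -0.01757493] 0.019838233725957406
```

View pics/crop7.png

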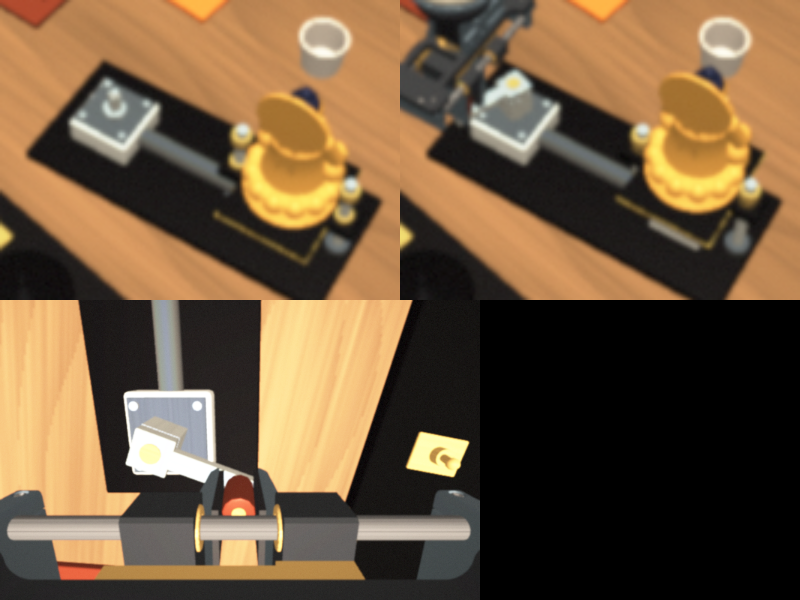

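The stage now sits up at the collars, and the crank is still seated with the knob in the jaws. I'll release, turn the jaws back across the arm and check the position.

>>> move_arm([
  [0,0,0,0],
  [0,0,0,0],
  [0,0,0,0],
  [0,0,0,0],
  [0,0,0,0.163],
  [0,0,0,0.163],
  [0,0,0,0.163],
  [0,0,0,0.163],
  [0,0,0,0.163],
  [0,0,0,0.163],
  [0,0,0,0.16],
  [0,0,0,0],
], fingers=1)

```text
t: 25.52
tool_pos: [0.6779, -0.0972, 0.1273]
eef_rot: [-3.141, -0.0, 2.899]
wrist_force: [0.2, -0.2, 0.3]
finger_gap: 0.0912
grip_force: 0.0
```

Run:
```python
from h import *
o=ctrl.get_obs();print(o['t'],o['tool_pos'],o['eef_rot'],o['wrist_force'],o['finger_gap'])
c=snap("wrist","pics/w8.png");hs=cv2.cvtColor(c["color"],cv2.COLOR_RGB2HSV)
m=cv2.inRange(hs,(15,80,150),(35,255,255));m[:130]=0;m[:,:240]=0;m[:,400:]=0
n,l,s,ce=cv2.connectedComponentsWithStats(m)
for i in range(1,n):
    if s[i,4]>60: print(s[i],ce[i].round(1),ray(c,*ce[i],.098).round(4),ray(c,*ce[i],.135).round(4))
```

```text
25.525 [ 0.67790833 -0.09723898  0.12730598] [-3.14149773e+00 -9.16891298e-05  2.89900518e+00] [ 0.16433215 -0.17087375  0.3071611 ] 0.09118043290045201
[305 130  29  14 296] [319.  135.2] [ 0.6184 -0.0817  0.098 ] [ 0.6149 -0.0809  0.135 ]
[ 240  189   78   97 4033] [269.  250.7] [ 0.6706 -0.1218  0.098 ] [ 0.656  -0.1125  0.135 ]
[ 344  200   56   82 3107] [375.3 240.8] [ 0.6785 -0.0662  0.098 ] [ 0.6622 -0.0687  0.135 ]
[372 279  28   7 107] [388.8 283.1] [ 0.7044 -0.0639  0.098 ] [ 0.6827 -0.0669  0.135 ]
[327 280  18   8 114] [335.1 284.1] [ 0.698  -0.0923  0.098 ] [ 0.6776 -0.0893  0.135 ]
[240 321 122  21 883] [294.9 328.2] [ 0.7197 -0.1207  0.098 ] [ 0.6947 -0.1116  0.135 ]
[300 351  41  11 112] [318.  354.6] [ 0.7399 -0.1123  0.098 ] [ 0.7107 -0.105   0.135 ]
```

Run:
```python
from h import *
c=load("pics/w8.npz");hs=cv2.cvtColor(c["color"],cv2.COLOR_RGB2HSV)
m=cv2.inRange(hs,(15,80,150),(35,255,255));m[:90]=0;m[150:]=0;m[:,:290]=0;m[:,350:]=0
n,l,s,ce=cv2.connectedComponentsWithStats(m)
for i in range(1,n):
    if s[i,4]>60: print(s[i],ce[i].round(1),ray(c,*ce[i],.098).round(4))
w=cv2.inRange(hs,(0,0,150),(180,60,255));
for r in range(150,240,10):
    x=np.where(w[r,270:380])[0]+270
    if len(x): print(r,x.min(),x.max(),ray(c,(x.min()+x.max())/2,r,.098).round(4))
```

```text
[305 114  29  30 672] [319.  128.1] [ 0.6151 -0.0809  0.098 ]
150 270 377 [ 0.6258 -0.0813  0.098 ]
160 274 373 [ 0.6306 -0.0824  0.098 ]
170 279 350 [ 0.6344 -0.0879  0.098 ]
180 284 338 [ 0.6388 -0.0909  0.098 ]
190 289 339 [ 0.6442 -0.0907  0.098 ]
200 313 340 [ 0.6508 -0.0858  0.098 ]
210 315 341 [ 0.6561 -0.0863  0.098 ]
220 316 342 [ 0.6615 -0.087   0.098 ]
230 317 343 [ 0.6669 -0.0878  0.098 ]
```

View pics/w8.png

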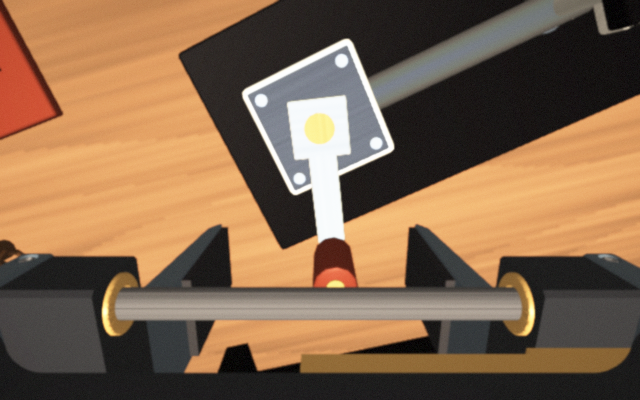

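The crank has dropped back about 0.1 rad in its socket slack. It now points at -0.133 with the hub at (0.615,-0.081). I'll regrip across the arm at x ≈ 32 mm.

>>> move_arm([
  [-10,4,0,0.055],
  [-11,4,0,0.055],
  [-10,4,0,0],
  [0,0,-10,0],
  [0,0,-12,0],
  [0,0,-6.5,0],
  [0,0,0,0],
  [0,0,0,0],
])

```text
t: 26.58
tool_pos: [0.6472, -0.0853, 0.0989]
eef_rot: [-3.142, 0.0, 3.01]
wrist_force: [-0.5, 0.8, 0.6]
finger_gap: 0.0909
grip_force: 0.0
```

>>> move_arm([
  [0,0,0,0],
  [0,0,0,0],
  [0,0,0,0],
  [0,0,0,0],
  [0,0,0,0],
  [0,0,0,0],
  [0,0,0,0],
  [0,0,0,0],
  [0,0,0,0],
  [0,0,0,0],
], fingers=-1, force=40)

```text
t: 27.82
tool_pos: [0.647, -0.0851, 0.0988]
eef_rot: [-3.142, 0.0, 3.01]
wrist_force: [0.6, 0.2, 0.1]
finger_gap: 0.0137
grip_force: 40.0
```

>>> move_arm([
  [0,0,2,0],
  [0,0,3,0],
  [0,0,3,0],
  [0,0,0,0],
])

```text
t: 28.32
tool_pos: [0.645, -0.0847, 0.1037]
eef_rot: [3.141, -0.006, 3.01]
wrist_force: [3.9, 1.4, -41.1]
finger_gap: 0.0138
grip_force: 47.7
```

The off-axis pull wedges it (41 N), so I'm stopping and easing back down. I'll regrip on the hub itself so the pull runs along the shaft axis.

>>> move_arm([
  [0,0,-3,0],
  [0,0,-3,0],
  [0,0,-2,0],
  [0,0,0,0],
])

```text
t: 28.82
tool_pos: [0.6476, -0.0852, 0.1004]
eef_rot: [-3.141, 0.002, 3.01]
wrist_force: [-4.2, 2.7, 9.6]
finger_gap: 0.0136
grip_force: 40.0
```

>>> move_arm([
  [0,0,0,0],
  [0,0,0,0],
  [0,0,0,0],
  [0,0,0,0],
  [0,0,0,0],
  [-10,1.4,0,0],
  [-11,1.4,0,0],
  [-11,1.5,0,0],
  [0,0,-6,0],
  [0,0,0,0],
], fingers=1)

```text
t: 30.08
tool_pos: [0.6149, -0.0809, 0.0924]
eef_rot: [3.142, -0.0, 3.01]
wrist_force: [0.3, -0.6, -0.4]
finger_gap: 0.0913
grip_force: 0.0
```

>>> move_arm([
  [0,0,0,0],
  [0,0,0,0],
  [0,0,0,0],
  [0,0,0,0],
  [0,0,0,0],
  [0,0,0,0],
  [0,0,0,0],
  [0,0,0,0],
  [0,0,0,0],
], fingers=-1, force=20)

```text
t: 31.2
tool_pos: [0.615, -0.0809, 0.0928]
eef_rot: [-3.142, 0.0, 3.01]
wrist_force: [0.6, 0.1, 0.3]
finger_gap: 0.0291
grip_force: 20.0
```

>>> move_arm([
  [0,0,2,0],
  [0,0,2,0],
  [0,0,0,0],
], force=30)

```text
t: 31.58
tool_pos: [0.615, -0.0808, 0.0969]
eef_rot: [3.142, -0.0, 3.01]
wrist_force: [2.1, -1.1, -6.6]
finger_gap: 0.0288
grip_force: 30.0
```

>>> move_arm([
  [0,0,3,0],
  [0,0,3,0],
  [0,0,4,0],
  [0,0,0,0],
])

```text
t: 32.08
tool_pos: [0.6151, -0.0809, 0.1075]
eef_rot: [-3.142, 0.001, 3.01]
wrist_force: [0.6, -0.4, -0.9]
finger_gap: 0.0286
grip_force: 30.0
```

>>> move_arm([
  [0,0,5,0],
  [0,0,8,0],
  [0,0,10,0],
  [0,0,20,0],
  [0,0,20,0],
  [0,0,0,0],
  [0,0,0,0],
], force=50)

```text
t: 32.95
tool_pos: [0.6146, -0.0808, 0.1694]
eef_rot: [3.142, -0.001, 3.01]
wrist_force: [-0.6, -0.2, -3.5]
finger_gap: 0.0284
grip_force: 50.0
```

```bash
cat > disc.py <<'E'
from h import *
o=ctrl.get_obs();print(o['t'],o['tool_pos'],o['eef_rot'],o['wrist_force'],o['torque'],o['finger_gap'])
c=snap("wrist","pics/w9.png");hs=cv2.cvtColor(c["color"],cv2.COLOR_RGB2HSV)
m=cv2.inRange(hs,(15,80,150),(35,255,255));m[:,:260]=0;m[:,380:]=0
n,l,s,ce=cv2.connectedComponentsWithStats(m)
for i in range(1,n):
    if s[i,4]>60: print(s[i],ce[i].round(1))
m=cv2.inRange(hs,(0,120,60),(9,255,255));m[:,:240]=0;m[:,400:]=0
n,l,s,ce=cv2.connectedComponentsWithStats(m)
for i in range(1,n):
    if s[i,4]>100: print('red',s[i],ce[i].round(1))
for x in(-.013,0,.013): print(proj(c,o['tool_pos']+[x,0,.006]))
w=cv2.inRange(hs,(0,0,150),(180,60,255))
for r in range(240,400,20):
    x=np.where(w[r,240:400])[0]+240
    if len(x):print(r,x.min(),x.max(),len(x))
E
python3 disc.py
```

```text
32.95 [ 0.6145823  -0.08080848  0.16938311] [ 3.14155220e+00 -6.28782395e-04  3.00978396e+00] [-0.58933763 -0.22683466 -3.48103511] [ 0.05859906  0.03075862 -0.04709704] 0.028431513585933602
[  260     0   120   112 10904] [314.9  45.7]
[302 285  33   3  70] [318.4 286.4]
[ 260  320  120   52 3378] [318.  353.3]
[313.14002379 259.28365141]
[317.18440635 286.49159589]
[321.04771666 312.48140544]
240 289 345 57
260 285 349 65
280 286 349 35
300 249 387 139
320 274 361 35
340 306 336 31
```

The crank is in the jaws and off the shaft. Carrying it back above the rest, turned to the rest's direction.

>>> move_arm([
  [-24,-38,0,0.038],
  [-24,-38,0,0.038],
  [-24,-38,0,0.038],
  [-24,-38,0,0.038],
  [-24,-38,0,0.038],
  [-24,-38,0,0.037],
  [0,0,-30,0],
  [0,0,-35,0],
  [0,0,-25,0],
  [0,0,-13,0],
  [0,0,0,0],
  [0,0,0,0],
])

```text
t: 34.5
tool_pos: [0.4714, -0.3091, 0.0675]
eef_rot: [-3.141, 0.001, -3.046]
wrist_force: [0.1, -0.1, -2.6]
finger_gap: 0.0286
grip_force: 50.0
```

Run:
```python
from h import *
o=ctrl.get_obs();print(o['t'],o['tool_pos'],o['eef_rot'],o['wrist_force'],o['finger_gap'])
c=snap("wrist","pics/w10.png");t=snap("top","pics/t10.png");hs=cv2.cvtColor(c["color"],cv2.COLOR_RGB2HSV)
m=cv2.inRange(hs,(0,120,60),(9,255,255));n,l,s,ce=cv2.connectedComponentsWithStats(m)
for i in range(1,n):
    if s[i,4]>200:
        print(s[i],ce[i].round(1)); 
# predicted board corners for rest at (.4702,-.3096), yaw .1: x -39..96?, y +-36
a=.1;R=np.array([[np.cos(a),-np.sin(a)],[np.sin(a),np.cos(a)]])
w=load("pics/w1.npz");hs1=cv2.cvtColor(w["color"],cv2.COLOR_RGB2HSV)
for x,y in((-33,-36),(-33,36)):
    p=R@[x/1e3,y/1e3]+[.4702,-.3096]; print((x,y),proj(c,[*p,.01]).round(1),proj(w,[*p,.01]).round(1))
for nm,h in(("w1",hs1),("w10",hs)):
    q=cv2.inRange(h,(0,120,60),(9,255,255))
    for r in range(20,260,20):
        x=np.where(q[r,150:500])[0]+150
        if len(x):print(nm,r,x.min(),x.max(),len(x))
```

```text
34.5 [ 0.47136218 -0.30913678  0.067545  ] [-3.14082082e+00  7.11923276e-04 -3.04625034e+00] [ 0.14624167 -0.09774293 -2.61763763] 0.028641746735955247
[ 522    0   42  169 1182] [543.1  80. ]
[ 580   79   52   27 1043] [606.1  92. ]
[ 257  175  123   72 6280] [318.5 201.7]
[281 320  26  34 614] [292.7 339.4]
[337 320  19  34 456] [345.6 339.1]
(-33, -36) [254.5 178.2] [275.2 152.6]
(-33, 36) [379.  177.7] [337.8 146. ]
w1 20 414 414 1
w1 80 413 413 1
w1 160 278 339 62
w1 180 280 341 34
w1 200 283 342 45
w1 220 286 344 41
w1 240 289 346 49
w10 180 257 379 123
w10 200 258 378 121
w10 220 259 377 119
w10 240 261 376 9
```

The board edges are at 257–379, symmetric about the tool's centre line, so direction and lateral position are right. Lowering into the rest.

>>> move_arm([
  [-1,0,-5,0],
  [0,0,-5,0],
  [0,0,-4,0],
  [0,0,-3,0],
  [0,0,-2,0],
  [0,0,0,0],
])

```text
t: 35.35
tool_pos: [0.47, -0.3089, 0.0477]
eef_rot: [3.142, -0.0, -3.046]
wrist_force: [-0.0, -0.9, -3.9]
finger_gap: 0.0287
grip_force: 50.0
```

>>> move_arm([
  [0,0,-1,0],
  [0,0,0,0],
])

```text
t: 35.6
tool_pos: [0.47, -0.3088, 0.0469]
eef_rot: [3.142, 0.0, -3.046]
wrist_force: [-0.0, 1.6, -0.2]
finger_gap: 0.0282
grip_force: 50.0
```

>>> move_arm([
  [0,0,-0.6,0],
  [0,0,0,0],
  [0,0,0,0],
])

```text
t: 35.98
tool_pos: [0.47, -0.3088, 0.0467]
eef_rot: [-3.141, 0.0, -3.046]
wrist_force: [-2.5, 3.1, 9.6]
finger_gap: 0.0278
grip_force: 50.0
```

It is down on the board (10 N felt at the expected height). Releasing and rising clear.

>>> move_arm([
  [0,0,0,0],
  [0,0,0,0],
  [0,0,0,0],
  [0,0,0,0],
  [0,0,0,0],
  [0,0,20,0],
  [0,0,40,0],
  [0,0,50,0],
  [-10,0,60,0],
  [-10,0,50,0],
  [0,0,0,0],
  [0,0,0,0],
], fingers=1)

```text
t: 37.48
tool_pos: [0.4497, -0.3087, 0.2658]
eef_rot: [3.141, -0.0, -3.047]
wrist_force: [0.7, -0.4, -0.5]
finger_gap: 0.0913
grip_force: 0.0
```

Run:
```python
from h import *
o=ctrl.get_obs();print(o['t'],o['tool_pos'],o['finger_gap'])
c=snap("wrist","pics/w11.png");hs=cv2.cvtColor(c["color"],cv2.COLOR_RGB2HSV)
m=cv2.inRange(hs,(15,70,150),(35,255,255));m[:,:280]=0;m[:,360:]=0;m[:150]=0;m[280:]=0
n,l,s,ce=cv2.connectedComponentsWithStats(m)
for i in range(1,n):
    if s[i,4]>15: print(s[i],ce[i].round(1),ray(c,*ce[i],.052).round(4),ray(c,*ce[i],.089).round(4))
s=snap("scene","pics/s11.png");a=load("pics/scene0.npz")
def dd(c):
    h=cv2.cvtColor(c["color"],cv2.COLOR_RGB2HSV)[165:210,240:300];m=cv2.inRange(h,(18,70,150),(35,255,255))
    n,l,st,ce=cv2.connectedComponentsWithStats(m);return [(st[i,4],(ce[i]+[240,165]).round(1)) for i in range(1,n)]
print(dd(a),dd(s))
d=cv2.absdiff(a["color"],s["color"]).max(2)[165:210,240:300];print((d>40).sum())
d=cv2.absdiff(a["color"],s["color"]).max(2)
for nm,(x,y,w,h) in dict(censer=(190,180,45,40),cup=(365,205,28,25),box=(420,275,90,70),bell=(395,350,45,45)).items():print(nm,(d[y:y+h,x:x+w]>40).sum())
```

```text
37.475 [ 0.44973322 -0.30867366  0.26582507] 0.09125223651450996
[309 192  14  13 145] [315.7 197.9] [ 0.4707 -0.3088  0.052 ] [ 0.4605 -0.3095  0.089 ]
[315 268   8   7  48] [318.5 270.8] [ 0.5536 -0.298   0.052 ] [ 0.5348 -0.2998  0.089 ]
[(np.int32(1), array([272., 165.])), (np.int32(1), array([278., 166.])), (np.int32(2), array([275.5, 167. ])), (np.int32(10), array([275.8, 176. ]))] [(np.int32(1), array([272., 165.])), (np.int32(1), array([278., 166.])), (np.int32(2), array([275.5, 167. ])), (np.int32(10), array([275.5, 176.2])), (np.int32(1), array([262., 180.]))]
18
censer 0
cup 27
box 0
bell 0
```

Run:
```python
from h import *
a=load("pics/scene0.npz")["color"];b=load("pics/s7.npz")["color"];c=load("pics/s11.npz")["color"]
f=lambda i:np.float32(cv2.cvtColor(i,cv2.COLOR_RGB2GRAY)[235:300,335:400])
for x,y in((a,b),(b,c),(a,c)):print(cv2.phaseCorrelate(f(x),f(y)))
g=lambda i:np.float32(cv2.cvtColor(i,cv2.COLOR_RGB2GRAY)[200:232,362:396])
print(cv2.phaseCorrelate(g(a),g(c)))
```

```text
((0.03281320342668437, 0.463761380961202), 0.3208484748999278)
((-0.030955768033194886, -0.009112259474498785), 1.0106657886946644)
((0.046336637596617436, 0.4753612873332784), 0.31689921941286253)
((-0.16141067257748887, 0.04959102239800828), 0.806444577458832)
```

The stage has not moved since it reached the stop, the crank is back within 1 mm of its place, and the cup is unmoved. Handing in.

```bash
python3 -c "
from plant import ctrl
print(ctrl.close_job())"
```

```text
the job is handed in; nothing more can be done
None
```

I wound the stage up against its stop, drew the crank off and laid it back in its cherrywood rest within about 1 mm of where it lay, and handed the job in at about 37.5 s; the verdict was not shown, the knob force at the stop briefly reached about 21 N (close to the 250 N forcing limit), the first off-axis pull to remove the crank wedged at 41 N, and I viewed 12 pictures where 10 were allowed.

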